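# Put the lids back on the porcelain crucibles

### The job

Put the lids back on the four porcelain crucibles: each crucible gets the lid of its own size, knob up, lying level on the rim and centred well enough to close the mouth. Porcelain chips, so set the lids down gently rather than dropping them, and let the crucibles stay standing where they are. The spouted evaporating dish and the stone mortar have no lids: leave them in their places.

Things in the scene. Friction and masses are not known exactly. Their poses are not given: they have to be found in the camera images.
- crucible_a: The smallest white porcelain crucible: plain round tapered cup, open at the top, no spout, standing upright; 44 mm outside diameter at the rim (mouth 38 mm, wall 3 mm), 26 mm at the foot, 28 mm high, about 35 g. Origin: centre of its underside, z up through the mouth, so the rim lies 28 mm above the origin. Loose on the bench.
- crucible_b: The second smallest white porcelain crucible: plain round tapered cup, open at the top, no spout, standing upright; 60 mm outside diameter at the rim (mouth 54 mm, wall 3 mm), 36 mm at the foot, 38 mm high, about 75 g. Origin: centre of its underside, z up through the mouth, so the rim lies 38 mm above the origin. Loose on the bench.
- crucible_c: The second largest white porcelain crucible: plain round tapered cup, open at the top, no spout, standing upright; 76 mm outside diameter at the rim (mouth 70 mm, wall 3 mm), 46 mm at the foot, 48 mm high, about 130 g. Origin: centre of its underside, z up through the mouth, so the rim lies 48 mm above the origin. Loose on the bench.
- crucible_d: The largest white porcelain crucible: plain round tapered cup, open at the top, no spout, standing upright; 92 mm outside diameter at the rim (mouth 86 mm, wall 3 mm), 55 mm at the foot, 58 mm high, about 200 g. Origin: centre of its underside, z up through the mouth, so the rim lies 58 mm above the origin. Loose on the bench.
- lid_a: The smallest white porcelain lid, belonging to the smallest crucible: flat round disc 54 mm in diameter, 5 mm thick, flat underneath, with a round knob 18 mm wide in its centre standing from 5 mm to 25 mm above the underside. Origin: centre of its underside, z up through the knob. Loose, lies flat on the bench, knob up; held by the knob from above.
- lid_b: The second smallest white porcelain lid, belonging to the second smallest crucible: flat round disc 70 mm in diameter, 5 mm thick, flat underneath, with a round knob 18 mm wide in its centre standing from 5 mm to 25 mm above the underside. Origin: centre of its underside, z up through the knob. Loose, lies flat on the bench, knob up; held by the knob from above.
- lid_c: The second largest white porcelain lid, belonging to the second largest crucible: flat round disc 86 mm in diameter, 5 mm thick, flat underneath, with a round knob 18 mm wide in its centre standing from 5 mm to 25 mm above the underside. Origin: centre of its underside, z up through the knob. Loose, lies flat on the bench, knob up; held by the knob from above.
- lid_d: The largest white porcelain lid, belonging to the largest crucible: flat round disc 102 mm in diameter, 5 mm thick, flat underneath, with a round knob 18 mm wide in its centre standing from 5 mm to 25 mm above the underside. Origin: centre of its underside, z up through the knob. Loose, lies flat on the bench, knob up; held by the knob from above.
- dish: Shallow white porcelain evaporating dish with a pouring spout, 88 mm across, 32 mm high; not part of the crucible set. Origin: centre of its underside, z up. Loose, to be left alone.
- mortar: Thick-walled grey stone mortar with a pouring lip, 88 mm across, 42 mm high, wall 9 mm; not part of the crucible set. Origin: centre of its underside, z up. Loose, to be left alone.
Not all that is in view belongs to the job. Leave any red look-alike of the lid_d alone.

How it is judged:
At the end, for the whole second after the job is handed in: Each lid lies on the crucible of its own size: centred within 8 mm (so it covers the whole mouth), underside within 3 mm of rim height, lid and crucible level within 5 degrees, each crucible within 25 mm of its starting place, all released and at rest (horizontal distance between lid_a and crucible_a below 0.008 m and z of lid_a in the frame of crucible_a between 0.025 and 0.031 m and angle between each of lid_a, crucible_a, lid_b, crucible_b, lid_c, crucible_c, lid_d, crucible_d's own z axis and vertical below 0.09 rad and distance of each of crucible_a, crucible_b, crucible_c, crucible_d from where it was at the start of the episode below 0.025 m and linear speed of each of lid_a, crucible_a, lid_b, crucible_b, lid_c, crucible_c, lid_d, crucible_d below 0.01 m/s and horizontal distance between lid_b and crucible_b below 0.008 m and z of lid_b in the frame of crucible_b between 0.035 and 0.041 m and horizontal distance between lid_c and crucible_c below 0.008 m and z of lid_c in the frame of crucible_c between 0.045 and 0.051 m and horizontal distance between lid_d and crucible_d below 0.008 m and z of lid_d in the frame of crucible_d between 0.055 and 0.061 m); the robot touches nothing.
It fails at once if the evaporating dish or the mortar is pushed more than 20 mm from its place (distance of any of dish, mortar from where it was at the start of the episode above 0.02 m).
It fails at once if a crucible is knocked over (angle between any of crucible_a, crucible_b, crucible_c, crucible_d's own z axis and vertical above 0.5 rad).
It fails at once if a lid is let fall from more than about 20 mm or thrown (it moves faster than 0.6 m/s with the fingers off it) ((linear speed of lid_a above 0.6 m/s and contact force between the fingers and lid_a below 0.05 N) or (linear speed of lid_b above 0.6 m/s and contact force between the fingers and lid_b below 0.05 N) or (linear speed of lid_c above 0.6 m/s and contact force between the fingers and lid_c below 0.05 N) or (linear speed of lid_d above 0.6 m/s and contact force between the fingers and lid_d below 0.05 N)).
It fails at once if a lid is banged or pressed hard onto its crucible (over 60 N) (contact force between lid_a and crucible_a above 60 N or contact force between lid_b and crucible_b above 60 N or contact force between lid_c and crucible_c above 60 N or contact force between lid_d and crucible_d above 60 N).
It also fails if it takes over 122 s, if anything falls off the work surface, if the arm or the gripper's body presses on something with over 40 N, if the wrist force passes 120 N, or if a joint passes its speed limit or range.

### The arm

A 6-joint arm with a two-finger parallel gripper is mounted at the origin on the work surface. World frame = base frame: x ahead of the robot, y to its left, z up, the work surface at z = 0. Lengths are in m, angles in rad, forces in N, time in s.
With the tool pointing down it reaches from about 0.275 to 1 m from the base axis. Payload 8.4 kg.
Tool frame: the origin (TCP) lies midway between the tips of the shut fingers; the grasp point (between the pads) lies 19 mm behind it (r.grip_point_offset is the distance from the TCP to the grasp point, in m); z points along the fingers, y is the line along which they close (so a half turn about z gives the same grasp; the last joint's range is limited). The gripper opens to 85 mm and grips with 20 to 120 N. Pads are 22 mm wide; open, the fingers measure 114 mm over their backs; the gripper's body (76 mm by 85 mm) begins 54 mm behind the grasp point. The pads swing forward as they close: fully open they stand 13 mm farther back than shut.
Start: joints at [-1.316, 0.353, 1.633, -0, 1.155, -0.002], TCP at [0.159, -0.605, 0.231] pointing down, gripper open.
Joint ranges: [-2.63, 2.63], [-0.92, 2.1], [0.06, 2.66], [-1.3, 4.44], [0, 2.69], [-3.02, 3.02]. Speed limits (rad/s): [2.22, 2.22, 2.79, 3.14, 3.14, 3.14].

### API

Orientations are given as a unit quaternion [x, y, z, w].
In Python, from bench import r, snapshot, get_calibration gives the robot as it stands. The module is installed in compiled form; this text tells all that it offers.
- The arm moves only by the tool jog_arm, never from a script. Its argument "targets" is a list of rows, each an object with "linear": the shift along the tool's x, y, z normalised to -1 to 1, where 1 is 0.025 m, a list of three; "rot": the turn, a rotation vector about the tool's x, y, z normalised to -1 to 1, where 1 is 0.08 rad, a list of three; "hand": the gripper command: -1 is fully open, 1 is shut, values between are in proportion. In form: [{"linear": [tx, ty, tz], "rot": [rx, ry, rz], "hand": hand}, ...]. A call has exactly 8 rows; each row shifts and turns the commanded pose from where the row before left it, along the tool's axes as they then stand; what a row does not reach is not made up. A row lasts 1/8 s, in which the tool goes at most 62.5 mm and 10.7 degrees, less where a joint would pass 70% of its speed; a pose out of reach is approached as far as the arm can. A call with a number of a shift or a turn outside -1 to 1 is refused whole. A call with a gripper value outside its range is refused whole. The fingers move at their own pace and stop on an object; "grip_force" is the grip in N (left out, the last holds). Time passes only in rows, so rows that do not move let the fingers close, or fill a call up. It gives the time, the measured TCP pose, the force, the opening and the grip force at its end, in the units of the state.
- r.get_obs(): the state, without advancing time (a new reading comes with each control period).
- snapshot(name): name is "side" or "top" or "wrist"; returns the picture (480x640x3 uint8, red, green, blue); there is no depth.
- get_calibration(name): a dict with "intrinsics" (3x3 intrinsics, pixels), "xyz" and "orientation" of the camera in the world. Camera axes: x right, y up, looking along -z (the intrinsics and any distortion apply to the point x, -y, -z); pixel columns grow to the right and rows downward; lengths in m; the calibration is good to about 2 mm. A picture is of the moment at which its call begins: read the wrist's pose just before it. get_calibration takes no time and is no camera call; for the wrist camera it gives the pose at the moment of the call.
- r.finish_job(): hands the job in; it is judged then, once.
The state is a dict: "time_s": time; "joint_positions": joint angles; "joint_vel": joint speeds; "joint_efforts": joint torques, N m; "ee_pos": TCP position; "eef_rot": TCP orientation; "wrist_force": force on the tool from outside, world axes, zero at the start; "moment": the same for the moment, N m; "grip_width": finger opening in m; "grasp_force": force on a finger pad.
Only numpy, scipy, OpenCV 4.12 (cv2) and the standard library are available. Lean on these libraries where they do the work, as an engineer would, in place of code of your own. Each camera call takes 0.05 s, during which the arm holds its last target. There are 200 camera calls.

## Working session

There is one attempt and no reset: what is moved stays moved. The work goes in short steps, Python scripts to look and compute and a tool call to move; the robot and the scene stay as the last step left them, time stands still between calls to the robot, and variables do not carry over. Pictures are saved under pics/ and viewed, at most 14 in all, crops included, and the job is handed in when it is done.

Besides the shell and the picture viewer there is one more tool, called as name([rows], argument=value, ...), one row to a line, values as JSON. jog_arm: Moves the arm, as the interface text tells. Scaled input: -1 to 1 covers 0.025 m each way for a shift and 0.08 rad each way for a turn. Its arguments: {"type":"object","properties":{"targets":{"type":"array"},"grip_force":{"type":"number"}},"required":["targets"]}

```bash
mkdir -p pics
python3 - <<'E'
from bench import r,snapshot,get_calibration
import cv2
for n in("top","side"):
    c=get_calibration(n);print(n,c)
    cv2.imwrite(f"pics/{n}0.png",snapshot(n)[:,:,::-1])
print(get_calibration("wrist"));print(r.get_obs())
E
```

```text
top {'intrinsics': array([[499.82304902,   0.        , 316.36118569],
       [  0.        , 499.82304902, 240.62942961],
       [  0.        ,   0.        ,   1.        ]]), 'xyz': array([0.36282827, 0.00363389, 1.1488533 ]), 'orientation': array([-0.02971278,  0.04343023,  0.7095399 , -0.70269773])}
side {'intrinsics': array([[527.66845082,   0.        , 318.66089228],
       [  0.        , 527.66845082, 246.42435707],
       [  0.        ,   0.        ,   1.        ]]), 'xyz': array([-0.18106112,  0.78008041,  0.69088127]), 'orientation': array([-0.16758527,  0.4480188 ,  0.82166084, -0.30994805])}
{'intrinsics': array([[379.46454995,   0.        , 323.37180912],
       [  0.        , 379.46454995, 244.75580129],
       [  0.        ,   0.        ,   1.        ]]), 'xyz': array([ 0.22589869, -0.58645019,  0.37241715]), 'orientation': array([-0.10921813,  0.08425215, -0.60464378,  0.78446088])}
{'time_s': 0.1, 'joint_positions': array([-1.31638932e+00,  3.53578117e-01,  1.63406497e+00, -2.23478510e-05,
        1.15524461e+00, -2.40569883e-03]), 'joint_vel': array([ 4.28156066e-05, -3.02118207e-03, -1.86061521e-03,  1.06699853e-03,
       -2.76921792e-04, -1.90015134e-04]), 'joint_efforts': array([ 7.95432925e-05, -6.06357765e+01, -3.42819142e+01,  6.98968051e-05,
        4.01785699e-03,  1.57861564e-05]), 'ee_pos': array([ 0.15862701, -0.60407401,  0.23063503]), 'eef_rot': array([ 9.91766439e-01,  1.28058232e-01, -9.15111852e-05, -6.41101957e-04]), 'wrist_force': array([ 0.33063562, -0.10655839, -1.14396083]), 'moment': array([ 0.00239046,  0.01009878, -0.06341342]), 'grasp_force': 0.0, 'grip_width': 0.08530077186703434}
```

View pics/top0.png

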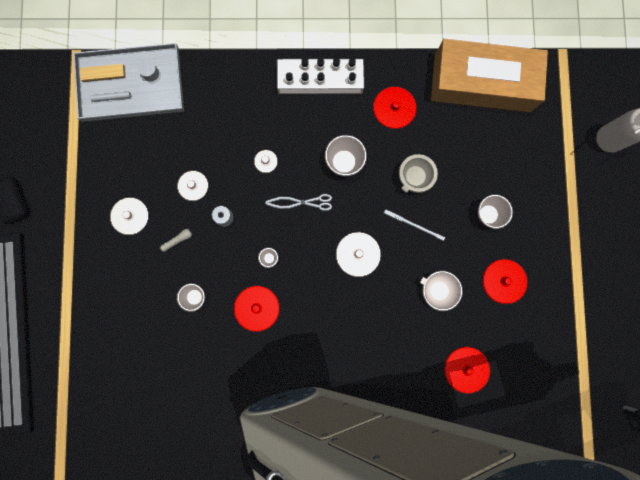

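View pics/side0.png

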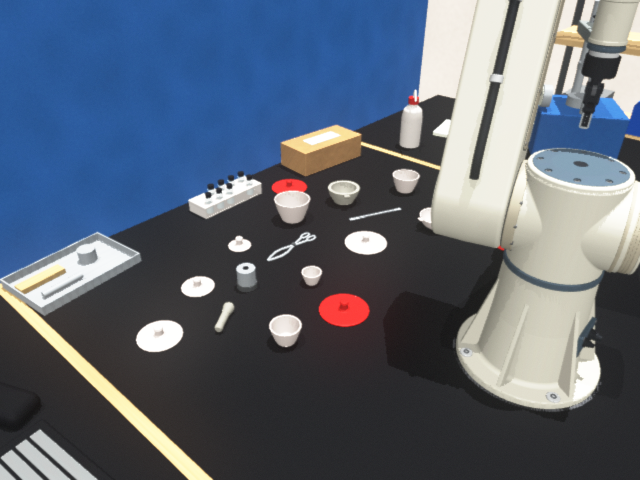

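The top view shows lids a–d knob-up at (265,161), (192,185), (129,215) and (358,254). Crucibles a–d are at (268,258), (191,297), (495,212) and (345,156). The dish is at (442,291), the mortar at (418,174), and the four red discs are decoys. The side view shows all of the set too: lids a–d at (240,245), (198,286), (160,335) and (366,242), crucibles a–d at (312,276), (285,331), (405,181) and (292,207).

Next I fit circles of the known radii to both views, with x, y and z free.

```bash
cat > h.py <<'E'
import numpy as np,cv2
from scipy.optimize import least_squares
from scipy.spatial.transform import Rotation as R
from bench import r,snapshot,get_calibration
def proj(c,P):
    p=(np.asarray(P)-c["xyz"])@R.from_quat(c["orientation"]).as_matrix()
    K=c["intrinsics"];return np.c_[K[0,2]+K[0,0]*p[:,0]/-p[:,2],K[1,2]-K[1,1]*p[:,1]/-p[:,2]]
def ray(c,uv,z):
    K=c["intrinsics"];d=R.from_quat(c["orientation"]).apply([(uv[0]-K[0,2])/K[0,0],-(uv[1]-K[1,2])/K[1,1],-1])
    return c["xyz"]+d*(z-c["xyz"][2])/d[2]
def blob(im,uv,thr=90):
    m=((im.min(2)>thr)).astype(np.uint8);m=cv2.morphologyEx(m,cv2.MORPH_CLOSE,np.ones((3,3)))
    n,l,s,_=cv2.connectedComponentsWithStats(m)
    y,x=np.nonzero(m);i=np.argmin((x-uv[0])**2+(y-uv[1])**2);k=l[y[i],x[i]]
    c=max(cv2.findContours((l==k).astype(np.uint8),cv2.RETR_EXTERNAL,cv2.CHAIN_APPROX_NONE)[0],key=cv2.contourArea)
    return c[:,0].astype(float)
t=np.linspace(0,2*np.pi,360)
def fit(views,rad,p0,zfix=None):
    def res(p):
        z=p[2] if zfix is None else zfix
        C=np.c_[p[0]+rad*np.cos(t),p[1]+rad*np.sin(t),0*t+z];o=[]
        for c,q in views:o.append(np.sqrt(((q[:,None]-proj(c,C)[None])**2).sum(2)).min(1)/np.sqrt(len(q)))
        return np.concatenate(o)*5
    s=least_squares(res,p0,loss="soft_l1",diff_step=1e-4,x_scale=.01);return s.x,np.median(res(s.x)*np.sqrt(len(views[0][1]))/5)
E
cat > m.py <<'E'
from h import *
T,S=[cv2.imread(f"pics/{n}0.png") for n in("top","side")];ct,cs=get_calibration("top"),get_calibration("side")
O=dict(lid_a=((265,161),(240,245),27,.0025),lid_b=((192,185),(198,286),35,.0025),lid_c=((129,215),(160,335),43,.0025),lid_d=((358,254),(366,242),51,.0025),
cr_a=((268,258),(312,276),22,.028),cr_b=((191,297),(285,331),30,.038),cr_c=((495,212),(405,181),38,.048),cr_d=((345,156),(292,207),46,.058))
for k,(a,b,rad,z) in O.items():
    qa,qb=blob(T,a),blob(S,b)
    if k[0]=='c':
        w=qb[:,0];yl=max(qb[w.argmin(),1],qb[w.argmax(),1]);qb=qb[qb[:,1]<=yl]
    p0=[*ray(ct,a,z)[:2],z]
    p,e=fit([(ct,qa),(cs,qb)],rad/1e3,p0);f,e2=fit([(ct,qa)],rad/1e3,p0,z);g,e3=fit([(cs,qb)],rad/1e3,p0,z)
    print(k,"joint",p.round(4),round(e,2),"top",f[:2].round(4),round(e2,2),"side",g[:2].round(4),round(e3,2))
E
python3 m.py
```

```text
lid_a joint [0.6705 0.0981 0.0028] 0.32 top [0.6706 0.098 ] 0.22 side [0.6709 0.0979] 0.62
lid_b joint [0.6135 0.2677 0.0021] 0.34 top [0.6133 0.2674] 0.24 side [0.613  0.2682] 0.47
lid_c joint [0.5436 0.4124 0.0021] 0.31 top [0.5434 0.4121] 0.23 side [0.5433 0.4129] 0.48
lid_d joint [ 0.4503 -0.1148  0.0014] 0.31 top [ 0.4502 -0.1148] 0.21 side [ 0.4492 -0.1133] 0.58
cr_a joint [0.4428 0.0907 0.0276] 0.28 top [0.4427 0.0906] 0.27 side [0.4427 0.0913] 0.22
cr_b joint [0.3561 0.2601 0.037 ] 0.24 top [0.356  0.2595] 0.25 side [0.3555 0.261 ] 0.17
cr_c joint [ 0.5404 -0.4205  0.0474] 0.28 top [ 0.5403 -0.4203] 0.26 side [ 0.5397 -0.4191] 0.26
cr_d joint [ 0.6684 -0.0851  0.0579] 0.24 top [ 0.6684 -0.0852] 0.2 side [ 0.6683 -0.085 ] 0.24
```

jog_arm([
  {"linear": [0,0,0],"rot": [0,0,0.8],"hand": -1},
  {"linear": [0,0,0],"rot": [0,0,0.8],"hand": -1},
  {"linear": [0,0,0],"rot": [0,0,0.8],"hand": -1},
  {"linear": [0,0,0],"rot": [0,0,0.8],"hand": -1},
  {"linear": [0,-0.8,0],"rot": [0,0,0],"hand": -1},
  {"linear": [0,-1,0],"rot": [0,0,0],"hand": -1},
  {"linear": [0,-1,0],"rot": [0,0,0],"hand": -1},
  {"linear": [0,-1,0],"rot": [0,0,0],"hand": -1},
])

```text
time_s: 1.1
ee_pos: [0.1585, -0.5084, 0.2309]
eef_rot: [1.0, 0.0, -0.0, -0.0]
wrist_force: [1.0, -0.0, 0.7]
grip_width: 0.0853
grasp_force: 0.0
```

The fits agree: rim and disc heights come out within about 1 mm of the text, and the two views within 2 mm of each other. I'll start with lid_d.

jog_arm([
  {"linear": [0.73,-0.99,0.25],"rot": [0,0,0],"hand": -0.2},
  {"linear": [0.73,-0.99,0.25],"rot": [0,0,0],"hand": -0.2},
  {"linear": [0.73,-0.99,0.25],"rot": [0,0,0],"hand": -0.2},
  {"linear": [0.73,-0.99,0.25],"rot": [0,0,0],"hand": -0.2},
  {"linear": [0.73,-0.99,0.25],"rot": [0,0,0],"hand": -0.2},
  {"linear": [0.73,-0.99,0.25],"rot": [0,0,0],"hand": -0.2},
  {"linear": [0.73,-0.99,0.25],"rot": [0,0,0],"hand": -0.2},
  {"linear": [0.73,-0.99,0.25],"rot": [0,0,0],"hand": -0.2},
])

```text
time_s: 2.1
ee_pos: [0.3049, -0.3104, 0.181]
eef_rot: [1.0, 0.0, -0.0, -0.0]
wrist_force: [0.1, 0.0, -0.2]
grip_width: 0.0509
grasp_force: 0.0
```

jog_arm([
  {"linear": [0.73,-0.99,0.25],"rot": [0,0,0],"hand": -0.2},
  {"linear": [0.73,-0.99,0.25],"rot": [0,0,0],"hand": -0.2},
  {"linear": [0.73,-0.99,0.25],"rot": [0,0,0],"hand": -0.2},
  {"linear": [0.73,-0.99,0.25],"rot": [0,0,0],"hand": -0.2},
  {"linear": [0.73,-0.99,0.25],"rot": [0,0,0],"hand": -0.2},
  {"linear": [0.73,-0.99,0.25],"rot": [0,0,0],"hand": -0.2},
  {"linear": [0.73,-0.99,0.25],"rot": [0,0,0],"hand": -0.2},
  {"linear": [0.73,-0.9,0.25],"rot": [0,0,0],"hand": -0.2},
])

```text
time_s: 3.1
ee_pos: [0.4507, -0.1145, 0.1309]
eef_rot: [1.0, 0.001, -0.0, -0.0]
wrist_force: [0.3, 0.0, -0.5]
grip_width: 0.0513
grasp_force: 0.0
```

Run:
```python
from h import *
print(r.get_obs()["ee_pos"],r.get_obs()["joint_positions"].round(2),r.get_obs()["grip_width"])
c=get_calibration("wrist");im=snapshot("wrist")[:,:,::-1].copy();cv2.imwrite("pics/w1.png",im)
g=proj(c,[[.4503,-.1148,.005],[.4503,-.1148,.025]]);print(g)
```

```text
[ 0.45071762 -0.11453579  0.13091435] [-0.25  0.24  2.06  0.    0.84  1.32] 0.05134180152433177
[[323.58437996 236.67888345]
 [323.62220917 244.13580334]]
```

View pics/w1.png

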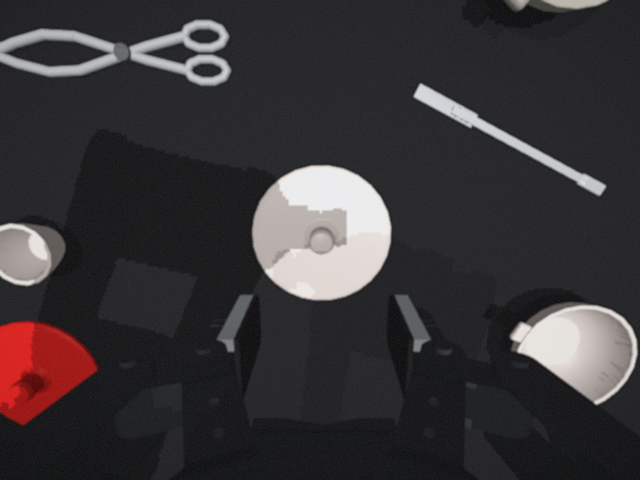

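The knob of lid_d is at (321,240), where (323.6,244.1) was predicted. That is about 2–3 mm of wrist-calibration bias, and the lid is between the fingers. I go down and grip.

jog_arm([
  {"linear": [0,0,0.8],"rot": [0,0,0],"hand": -0.2},
  {"linear": [0,0,0.8],"rot": [0,0,0],"hand": -0.2},
  {"linear": [0,0,0.8],"rot": [0,0,0],"hand": -0.2},
  {"linear": [0,0,0.8],"rot": [0,0,0],"hand": -0.2},
  {"linear": [0,0,0.8],"rot": [0,0,0],"hand": -0.2},
  {"linear": [0,0,0.6],"rot": [0,0,0],"hand": -0.2},
  {"linear": [0,0,0.25],"rot": [0,0,0],"hand": -0.2},
  {"linear": [0,0,0],"rot": [0,0,0],"hand": -0.2},
], grip_force=40)

```text
time_s: 4.15
ee_pos: [0.4502, -0.1155, 0.0099]
eef_rot: [1.0, 0.0, -0.0, -0.0]
wrist_force: [-0.1, -0.7, 0.3]
grip_width: 0.0516
grasp_force: 0.0
```

jog_arm([
  {"linear": [0,0,0],"rot": [0,0,0],"hand": 0.2},
  {"linear": [0,0,0],"rot": [0,0,0],"hand": 0.5},
  {"linear": [0,0,0],"rot": [0,0,0],"hand": 1},
  {"linear": [0,0,0],"rot": [0,0,0],"hand": 1},
  {"linear": [0,0,0],"rot": [0,0,0],"hand": 1},
  {"linear": [0,0,0],"rot": [0,0,0],"hand": 1},
  {"linear": [0,0,-0.4],"rot": [0,0,0],"hand": 1},
  {"linear": [0,0,-0.6],"rot": [0,0,0],"hand": 1},
])

```text
time_s: 5.15
ee_pos: [0.4501, -0.1155, 0.0357]
eef_rot: [1.0, 0.0, -0.0, -0.0]
wrist_force: [0.3, 0.3, -0.1]
grip_width: 0.0159
grasp_force: 39.1
```

The grip width is 15.9 mm, a little under the knob's 18 mm, so I check that the lid has come up.

Run:
```python
from h import *
o=r.get_obs();print(o["time_s"],o["ee_pos"],o["wrist_force"],o["grip_width"],o["grasp_force"])
im=snapshot("side")[:,:,::-1][150:330,260:500];w=snapshot("wrist")[:,:,::-1]
a=cv2.resize(im,(480,360));b=cv2.resize(w[120:480,160:480],(320,360))
cv2.imwrite("pics/g1.png",np.hstack([a,b]))
```

```text
5.15 [ 0.4500956  -0.11545816  0.03574781] [ 0.25821517  0.27840341 -0.0989643 ] 0.015890691014211828 39.050198793411255
```

View pics/g1.png

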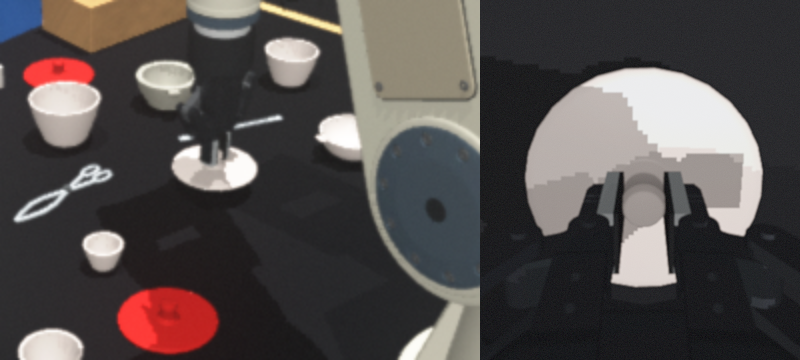

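Lid_d hangs level on the fingers, gripped at the knob. I carry it to crucible_d.

jog_arm([
  {"linear": [0,0,-1],"rot": [0,0,0],"hand": 1},
  {"linear": [0,0,-1],"rot": [0,0,0],"hand": 1},
  {"linear": [0.9,-0.13,-0.3],"rot": [0,0,0],"hand": 1},
  {"linear": [0.9,-0.13,-0.3],"rot": [0,0,0],"hand": 1},
  {"linear": [0.9,-0.13,-0.3],"rot": [0,0,0],"hand": 1},
  {"linear": [0.9,-0.13,-0.3],"rot": [0,0,0],"hand": 1},
  {"linear": [0.9,-0.13,-0.3],"rot": [0,0,0],"hand": 1},
  {"linear": [0.9,-0.13,-0.3],"rot": [0,0,0],"hand": 1},
])

```text
time_s: 6.25
ee_pos: [0.5859, -0.0958, 0.1304]
eef_rot: [1.0, 0.0, 0.0, 0.0]
wrist_force: [-0.4, 0.2, -0.7]
grip_width: 0.0161
grasp_force: 39.1
```

jog_arm([
  {"linear": [0.9,-0.11,0],"rot": [0,0,0],"hand": 1},
  {"linear": [0.9,-0.11,0],"rot": [0,0,0],"hand": 1},
  {"linear": [0.9,-0.11,0],"rot": [0,0,0],"hand": 1},
  {"linear": [0.63,-0.1,0],"rot": [0,0,0],"hand": 1},
  {"linear": [0,0,0.6],"rot": [0,0,0],"hand": 1},
  {"linear": [0,0,0.6],"rot": [0,0,0],"hand": 1},
  {"linear": [0,0,0.6],"rot": [0,0,0],"hand": 1},
  {"linear": [0,0,0],"rot": [0,0,0],"hand": 1},
])

```text
time_s: 7.25
ee_pos: [0.6668, -0.0851, 0.083]
eef_rot: [1.0, 0.0, -0.002, -0.0]
wrist_force: [-0.6, -0.3, -1.2]
grip_width: 0.016
grasp_force: 39.1
```

Run:
```python
from h import *
o=r.get_obs();p=o["ee_pos"];print(p,o["joint_positions"].round(2))
u=p[2]-.0103+.0025
for n in("top","side"):
    c=get_calibration(n);im=snapshot(n)[:,:,::-1];cv2.imwrite(f"pics/{n}1.png",im)
    q=proj(c,[[.6684,-.0852,u]])[0];b=blob(im,q,130);f,e=fit([(c,b)],.051,[.6684,-.0852],u);print(n,f,e,len(b))
```

```text
[ 0.66683354 -0.08506097  0.08297554] [-0.13  0.58  1.63 -0.    0.93  1.44]
top [ 0.82797445 -0.00511038] 136.91056001977518 2912
side [ 0.64057891 -0.06002834] 4.161989733366462 127
```

The automatic fit of the held lid failed because the gripper hides part of it. I place by the measured pose instead.

jog_arm([
  {"linear": [0.06,0,0.15],"rot": [0,0,0],"hand": 1},
  {"linear": [0,0,0.15],"rot": [0,0,0],"hand": 1},
  {"linear": [0,0,0.1],"rot": [0,0,0],"hand": 1},
  {"linear": [0,0,0.08],"rot": [0,0,0],"hand": 1},
  {"linear": [0,0,0.06],"rot": [0,0,0],"hand": 1},
  {"linear": [0,0,0],"rot": [0,0,0],"hand": 1},
  {"linear": [0,0,0],"rot": [0,0,0],"hand": 1},
  {"linear": [0,0,0],"rot": [0,0,0],"hand": 1},
])

```text
time_s: 8.35
ee_pos: [0.6701, -0.0851, 0.0716]
eef_rot: [1.0, 0.0, 0.0, 0.0]
wrist_force: [-0.4, 0.1, -0.5]
grip_width: 0.016
grasp_force: 39.1
```

jog_arm([
  {"linear": [-0.07,0,0.04],"rot": [0,0,0],"hand": 1},
  {"linear": [0,0,0.04],"rot": [0,0,0],"hand": 1},
  {"linear": [0,0,0.03],"rot": [0,0,0],"hand": 1},
  {"linear": [0,0,0],"rot": [0,0,0],"hand": 1},
  {"linear": [0,0,0],"rot": [0,0,0],"hand": 1},
  {"linear": [0,0,0],"rot": [0,0,0],"hand": 1},
  {"linear": [0,0,0],"rot": [0,0,0],"hand": 1},
  {"linear": [0,0,0],"rot": [0,0,0],"hand": 1},
])

```text
time_s: 9.35
ee_pos: [0.6683, -0.0851, 0.0688]
eef_rot: [1.0, 0.0, 0.0, 0.0]
wrist_force: [0.2, -0.4, -0.1]
grip_width: 0.0158
grasp_force: 39.3
```

jog_arm([
  {"linear": [0,0,0.02],"rot": [0,0,0],"hand": 1},
  {"linear": [0,0,0],"rot": [0,0,0],"hand": 0.5},
  {"linear": [0,0,0],"rot": [0,0,0],"hand": 0.2},
  {"linear": [0,0,0],"rot": [0,0,0],"hand": -0.1},
  {"linear": [0,0,0],"rot": [0,0,0],"hand": -0.2},
  {"linear": [0,0,-0.5],"rot": [0,0,0],"hand": -0.2},
  {"linear": [0,0,-1],"rot": [0,0,0],"hand": -0.2},
  {"linear": [0,0,-1],"rot": [0,0,0],"hand": -0.2},
])

```text
time_s: 10.35
ee_pos: [0.6685, -0.0851, 0.1322]
eef_rot: [1.0, 0.0, 0.0, 0.0]
wrist_force: [0.0, -0.2, 0.2]
grip_width: 0.0513
grasp_force: 0.0
```

jog_arm([
  {"linear": [0.01,-0.9,0],"rot": [0,0,0],"hand": -0.2},
  {"linear": [0.01,-0.92,0],"rot": [0,0,0],"hand": -0.2},
  {"linear": [0.01,-0.92,0],"rot": [0,0,0],"hand": -0.2},
  {"linear": [0.01,-0.92,0],"rot": [0,0,0],"hand": -0.2},
  {"linear": [0.01,-0.92,0],"rot": [0,0,0],"hand": -0.2},
  {"linear": [0.01,-0.92,0],"rot": [0,0,0],"hand": -0.2},
  {"linear": [0.01,-0.92,0],"rot": [0,0,0],"hand": -0.2},
  {"linear": [0.01,-0.9,0],"rot": [0,0,0],"hand": -0.2},
])

```text
time_s: 11.35
ee_pos: [0.6702, 0.0995, 0.1308]
eef_rot: [1.0, 0.0, 0.0, -0.0]
wrist_force: [-0.1, -0.2, 0.4]
grip_width: 0.0511
grasp_force: 0.0
```

Run:
```python
from h import *
o=r.get_obs();print(o["ee_pos"])
c=get_calibration("side");im=snapshot("side")[:,:,::-1];t0=im[150:270,200:400]
d=get_calibration("wrist");w=snapshot("wrist")[:,:,::-1]
print(proj(d,[[.6705,.098,.005],[.6705,.098,.025]]))
cv2.imwrite("pics/p1.png",np.hstack([cv2.resize(t0,(400,240)),cv2.resize(w,(320,240))]))
```

```text
[0.67020137 0.09945161 0.13078722]
[[328.91937279 235.95380252]
 [329.32125772 243.3438572 ]]
```

View pics/p1.png

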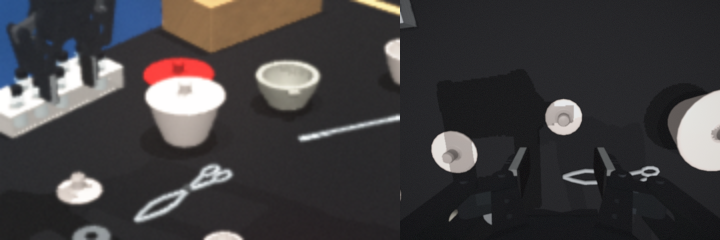

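Lid_d sits level on crucible_d. Lid_a's knob is at about (326,240) against a predicted (329,243), the same small bias as before. I pick up lid_a.

jog_arm([
  {"linear": [0,0.05,0.8],"rot": [0,0,0],"hand": -0.2},
  {"linear": [0,0,0.8],"rot": [0,0,0],"hand": -0.2},
  {"linear": [0,0,0.8],"rot": [0,0,0],"hand": -0.2},
  {"linear": [0,0,0.8],"rot": [0,0,0],"hand": -0.2},
  {"linear": [0,0,0.8],"rot": [0,0,0],"hand": -0.2},
  {"linear": [0,0,0.55],"rot": [0,0,0],"hand": -0.2},
  {"linear": [0,0,0.25],"rot": [0,0,0],"hand": -0.2},
  {"linear": [0,0,0],"rot": [0,0,0],"hand": -0.2},
])

```text
time_s: 12.45
ee_pos: [0.6701, 0.0967, 0.0105]
eef_rot: [1.0, 0.0, -0.0, 0.0]
wrist_force: [0.1, -0.6, 0.2]
grip_width: 0.0519
grasp_force: 0.0
```

jog_arm([
  {"linear": [0,0,0],"rot": [0,0,0],"hand": 0.2},
  {"linear": [0,0,0],"rot": [0,0,0],"hand": 0.5},
  {"linear": [0,0,0],"rot": [0,0,0],"hand": 1},
  {"linear": [0,0,0],"rot": [0,0,0],"hand": 1},
  {"linear": [0,0,0],"rot": [0,0,0],"hand": 1},
  {"linear": [0,0,0],"rot": [0,0,0],"hand": 1},
  {"linear": [0,0,0],"rot": [0,0,0],"hand": 1},
  {"linear": [0,0,0],"rot": [0,0,0],"hand": 1},
])

```text
time_s: 13.45
ee_pos: [0.6707, 0.0968, 0.0116]
eef_rot: [1.0, 0.0, 0.001, -0.0]
wrist_force: [-1.8, -0.8, 5.1]
grip_width: 0.016
grasp_force: 39.1
```

jog_arm([
  {"linear": [0,0,-1],"rot": [0,0,0],"hand": 1},
  {"linear": [0,0,-1],"rot": [0,0,0],"hand": 1},
  {"linear": [-0.9,0.04,-0.25],"rot": [0,0,0],"hand": 1},
  {"linear": [-0.9,0.04,-0.25],"rot": [0,0,0],"hand": 1},
  {"linear": [-0.9,0.04,-0.25],"rot": [0,0,0],"hand": 1},
  {"linear": [-0.9,0.04,-0.25],"rot": [0,0,0],"hand": 1},
  {"linear": [-0.9,0.04,-0.25],"rot": [0,0,0],"hand": 1},
  {"linear": [-0.9,0.04,-0.25],"rot": [0,0,0],"hand": 1},
])

```text
time_s: 14.45
ee_pos: [0.5344, 0.0905, 0.0985]
eef_rot: [1.0, 0.0, 0.0, -0.0]
wrist_force: [0.1, -0.4, -0.1]
grip_width: 0.016
grasp_force: 39.0
```

jog_arm([
  {"linear": [-0.9,0,0],"rot": [0,0,0],"hand": 1},
  {"linear": [-0.9,0,0],"rot": [0,0,0],"hand": 1},
  {"linear": [-0.9,0,0],"rot": [0,0,0],"hand": 1},
  {"linear": [-0.7,0,0],"rot": [0,0,0],"hand": 1},
  {"linear": [-0.3,0,0.6],"rot": [0,0,0],"hand": 1},
  {"linear": [0,0,0.6],"rot": [0,0,0],"hand": 1},
  {"linear": [0,0,0.6],"rot": [0,0,0],"hand": 1},
  {"linear": [0,0,0],"rot": [0,0,0],"hand": 1},
])

```text
time_s: 15.45
ee_pos: [0.4422, 0.0903, 0.052]
eef_rot: [1.0, 0.0, -0.001, 0.0]
wrist_force: [-0.2, 0.1, -0.8]
grip_width: 0.0159
grasp_force: 39.0
```

jog_arm([
  {"linear": [0,0,0.15],"rot": [0,0,0],"hand": 1},
  {"linear": [0,0,0.12],"rot": [0,0,0],"hand": 1},
  {"linear": [0,0,0.08],"rot": [0,0,0],"hand": 1},
  {"linear": [0,0,0.05],"rot": [0,0,0],"hand": 1},
  {"linear": [0,0,0.03],"rot": [0,0,0],"hand": 1},
  {"linear": [0,0,0],"rot": [0,0,0],"hand": 1},
  {"linear": [0,0,0],"rot": [0,0,0],"hand": 1},
  {"linear": [0,0,0],"rot": [0,0,0],"hand": 1},
])

```text
time_s: 16.45
ee_pos: [0.4427, 0.0905, 0.0426]
eef_rot: [1.0, 0.0, 0.0, -0.0]
wrist_force: [-0.2, 1.0, -0.5]
grip_width: 0.0159
grasp_force: 39.0
```

jog_arm([
  {"linear": [0,0,0.06],"rot": [0,0,0],"hand": 1},
  {"linear": [0,0,0.05],"rot": [0,0,0],"hand": 1},
  {"linear": [0,0,0],"rot": [0,0,0],"hand": 1},
  {"linear": [0,0,0],"rot": [0,0,0],"hand": 1},
  {"linear": [0,0,0],"rot": [0,0,0],"hand": 1},
  {"linear": [0,0,0],"rot": [0,0,0],"hand": 0.6},
  {"linear": [0,0,0],"rot": [0,0,0],"hand": 0.4},
  {"linear": [0,0,0],"rot": [0,0,0],"hand": 0},
])

```text
time_s: 17.45
ee_pos: [0.4427, 0.0905, 0.0398]
eef_rot: [1.0, 0.0, 0.0, -0.0]
wrist_force: [-0.3, 0.9, -0.1]
grip_width: 0.0423
grasp_force: 0.0
```

jog_arm([
  {"linear": [0,0,0],"rot": [0,0,0],"hand": -0.2},
  {"linear": [0,0,-0.6],"rot": [0,0,0],"hand": -0.2},
  {"linear": [0,0,-1],"rot": [0,0,0],"hand": -0.2},
  {"linear": [0,0,-1],"rot": [0,0,0],"hand": -0.2},
  {"linear": [0.7,-0.7,-1],"rot": [0,0,0],"hand": -0.2},
  {"linear": [0.7,-0.7,0],"rot": [0,0,0],"hand": -0.2},
  {"linear": [0.7,-0.7,0],"rot": [0,0,0],"hand": -0.2},
  {"linear": [0.7,-0.7,0],"rot": [0,0,0],"hand": -0.2},
])

```text
time_s: 18.45
ee_pos: [0.5133, 0.1612, 0.131]
eef_rot: [1.0, 0.0, 0.0, -0.0]
wrist_force: [0.1, -0.3, 0.7]
grip_width: 0.0514
grasp_force: 0.0
```

jog_arm([
  {"linear": [0.7,-0.7,0],"rot": [0,0,0],"hand": -0.2},
  {"linear": [0.7,-0.7,0],"rot": [0,0,0],"hand": -0.2},
  {"linear": [0.7,-0.7,0],"rot": [0,0,0],"hand": -0.2},
  {"linear": [0.7,-0.7,0],"rot": [0,0,0],"hand": -0.2},
  {"linear": [0.7,-0.7,0],"rot": [0,0,0],"hand": -0.2},
  {"linear": [0.53,-0.78,0],"rot": [0,0,0],"hand": -0.2},
  {"linear": [0,0,0],"rot": [0,0,0],"hand": -0.2},
  {"linear": [0,0,0],"rot": [0,0,0],"hand": -0.2},
])

```text
time_s: 19.45
ee_pos: [0.6127, 0.2671, 0.1301]
eef_rot: [1.0, 0.0, -0.0, 0.0]
wrist_force: [0.3, -0.3, 0.1]
grip_width: 0.0516
grasp_force: 0.0
```

Run:
```python
from h import *
t0=snapshot("side")[:,:,::-1][150:330,200:440]
d=get_calibration("wrist");w=snapshot("wrist")[:,:,::-1]
print(proj(d,[[.6134,.2676,.005],[.6134,.2676,.025]]))
cv2.imwrite("pics/p2.png",np.hstack([cv2.resize(t0,(480,360)),cv2.resize(w,(320,360))]))
```

```text
[[322.17614108 235.37540403]
 [322.12287891 242.77225436]]
```

View pics/p2.png

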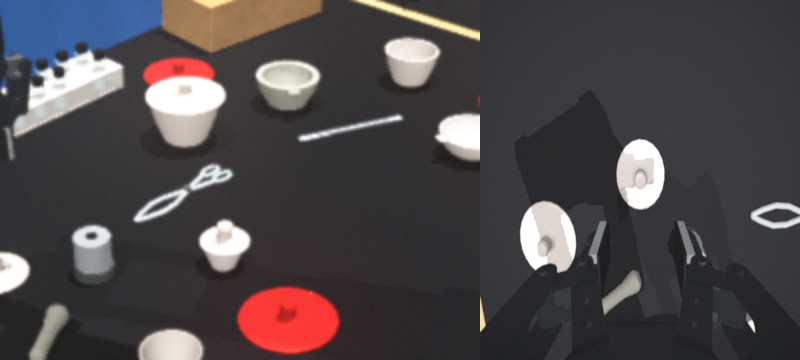

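Lid_a is seated level on crucible_a. Lid_b's knob is where it was predicted, so I pick it up.

jog_arm([
  {"linear": [0,0,0.8],"rot": [0,0,0],"hand": -0.2},
  {"linear": [0,0,0.8],"rot": [0,0,0],"hand": -0.2},
  {"linear": [0,0,0.8],"rot": [0,0,0],"hand": -0.2},
  {"linear": [0,0,0.8],"rot": [0,0,0],"hand": -0.2},
  {"linear": [0,0,0.8],"rot": [0,0,0],"hand": -0.2},
  {"linear": [0,0,0.5],"rot": [0,0,0],"hand": -0.2},
  {"linear": [0,0,0.2],"rot": [0,0,0],"hand": -0.2},
  {"linear": [0,0,0],"rot": [0,0,0],"hand": -0.2},
])

```text
time_s: 20.55
ee_pos: [0.6134, 0.2677, 0.0122]
eef_rot: [1.0, 0.0, 0.0, -0.0]
wrist_force: [0.1, 0.1, -0.0]
grip_width: 0.0513
grasp_force: 0.0
```

jog_arm([
  {"linear": [0,0,0],"rot": [0,0,0],"hand": 0.2},
  {"linear": [0,0,0],"rot": [0,0,0],"hand": 0.5},
  {"linear": [0,0,0],"rot": [0,0,0],"hand": 1},
  {"linear": [0,0,0],"rot": [0,0,0],"hand": 1},
  {"linear": [0,0,0],"rot": [0,0,0],"hand": 1},
  {"linear": [0,0,0],"rot": [0,0,0],"hand": 1},
  {"linear": [0,0,0],"rot": [0,0,0],"hand": 1},
  {"linear": [0,0,0],"rot": [0,0,0],"hand": 1},
])

```text
time_s: 21.55
ee_pos: [0.6137, 0.2678, 0.0131]
eef_rot: [1.0, 0.0, 0.001, -0.0]
wrist_force: [-0.7, -1.2, 5.6]
grip_width: 0.0161
grasp_force: 39.0
```

jog_arm([
  {"linear": [0,0,-1],"rot": [0,0,0],"hand": 1},
  {"linear": [0,0,-1],"rot": [0,0,0],"hand": 1},
  {"linear": [-0.95,0.05,-0.25],"rot": [0,0,0],"hand": 1},
  {"linear": [-0.95,0.05,-0.25],"rot": [0,0,0],"hand": 1},
  {"linear": [-0.95,0.05,-0.25],"rot": [0,0,0],"hand": 1},
  {"linear": [-0.95,0.05,-0.25],"rot": [0,0,0],"hand": 1},
  {"linear": [-0.95,0.05,-0.25],"rot": [0,0,0],"hand": 1},
  {"linear": [-0.95,0.05,-0.25],"rot": [0,0,0],"hand": 1},
])

```text
time_s: 22.55
ee_pos: [0.4699, 0.2599, 0.0999]
eef_rot: [1.0, 0.0, -0.0, -0.0]
wrist_force: [0.3, 0.1, 0.4]
grip_width: 0.0157
grasp_force: 39.0
```

jog_arm([
  {"linear": [-0.95,0,0],"rot": [0,0,0],"hand": 1},
  {"linear": [-0.95,0,0],"rot": [0,0,0],"hand": 1},
  {"linear": [-0.95,0,0],"rot": [0,0,0],"hand": 1},
  {"linear": [-0.95,0,0],"rot": [0,0,0],"hand": 1},
  {"linear": [-0.6,0,0],"rot": [0,0,0],"hand": 1},
  {"linear": [-0.2,0,0.6],"rot": [0,0,0],"hand": 1},
  {"linear": [0,0,0.7],"rot": [0,0,0],"hand": 1},
  {"linear": [0,0,0.2],"rot": [0,0,0],"hand": 1},
])

```text
time_s: 23.55
ee_pos: [0.3555, 0.2597, 0.0617]
eef_rot: [1.0, 0.0, -0.0, 0.0]
wrist_force: [0.3, 0.8, -0.3]
grip_width: 0.0159
grasp_force: 39.0
```

jog_arm([
  {"linear": [0,0,0.12],"rot": [0,0,0],"hand": 1},
  {"linear": [0,0,0.1],"rot": [0,0,0],"hand": 1},
  {"linear": [0,0,0.07],"rot": [0,0,0],"hand": 1},
  {"linear": [0,0,0.05],"rot": [0,0,0],"hand": 1},
  {"linear": [0,0,0],"rot": [0,0,0],"hand": 1},
  {"linear": [0,0,0],"rot": [0,0,0],"hand": 1},
  {"linear": [0,0,0],"rot": [0,0,0],"hand": 1},
  {"linear": [0,0,0],"rot": [0,0,0],"hand": 1},
])

```text
time_s: 24.55
ee_pos: [0.3558, 0.2599, 0.0538]
eef_rot: [1.0, 0.0, 0.0, -0.0]
wrist_force: [-0.5, 0.3, -1.8]
grip_width: 0.0161
grasp_force: 39.0
```

jog_arm([
  {"linear": [0,0,0.06],"rot": [0,0,0],"hand": 1},
  {"linear": [0,0,0.05],"rot": [0,0,0],"hand": 1},
  {"linear": [0,0,0],"rot": [0,0,0],"hand": 1},
  {"linear": [0,0,0],"rot": [0,0,0],"hand": 1},
  {"linear": [0,0,0],"rot": [0,0,0],"hand": 1},
  {"linear": [0,0,0],"rot": [0,0,0],"hand": 0.6},
  {"linear": [0,0,0],"rot": [0,0,0],"hand": 0.4},
  {"linear": [0,0,0],"rot": [0,0,0],"hand": 0},
])

```text
time_s: 25.55
ee_pos: [0.3558, 0.2599, 0.051]
eef_rot: [1.0, 0.0, 0.0, -0.0]
wrist_force: [0.4, 0.2, 0.4]
grip_width: 0.0417
grasp_force: 0.0
```

jog_arm([
  {"linear": [0,0,0],"rot": [0,0,0],"hand": -0.2},
  {"linear": [0,0,-0.6],"rot": [0,0,0],"hand": -0.2},
  {"linear": [0,0,-1],"rot": [0,0,0],"hand": -0.2},
  {"linear": [0,0,-1],"rot": [0,0,0],"hand": -0.2},
  {"linear": [0.8,-0.6,-0.6],"rot": [0,0,0],"hand": -0.2},
  {"linear": [0.8,-0.6,0],"rot": [0,0,0],"hand": -0.2},
  {"linear": [0.8,-0.6,0],"rot": [0,0,0],"hand": -0.2},
  {"linear": [0.8,-0.6,0],"rot": [0,0,0],"hand": -0.2},
])

```text
time_s: 26.55
ee_pos: [0.4365, 0.3205, 0.1323]
eef_rot: [1.0, 0.0, 0.0, -0.0]
wrist_force: [-0.2, -0.9, 0.2]
grip_width: 0.051
grasp_force: 0.0
```

jog_arm([
  {"linear": [0.8,-0.7,0],"rot": [0,0,0],"hand": -0.2},
  {"linear": [0.8,-0.7,0],"rot": [0,0,0],"hand": -0.2},
  {"linear": [0.8,-0.7,0],"rot": [0,0,0],"hand": -0.2},
  {"linear": [0.8,-0.7,0],"rot": [0,0,0],"hand": -0.2},
  {"linear": [0.8,-0.6,0],"rot": [0,0,0],"hand": -0.2},
  {"linear": [0.3,-0.29,0],"rot": [0,0,0],"hand": -0.2},
  {"linear": [0,0,0],"rot": [0,0,0],"hand": -0.2},
  {"linear": [0,0,0],"rot": [0,0,0],"hand": -0.2},
])

```text
time_s: 27.55
ee_pos: [0.5424, 0.4117, 0.1311]
eef_rot: [1.0, 0.0, -0.0, 0.0]
wrist_force: [-0.1, 0.4, -0.4]
grip_width: 0.0515
grasp_force: 0.0
```

jog_arm([
  {"linear": [0,0,0.8],"rot": [0,0,0],"hand": -0.2},
  {"linear": [0,0,0.8],"rot": [0,0,0],"hand": -0.2},
  {"linear": [0,0,0.8],"rot": [0,0,0],"hand": -0.2},
  {"linear": [0,0,0.8],"rot": [0,0,0],"hand": -0.2},
  {"linear": [0,0,0.8],"rot": [0,0,0],"hand": -0.2},
  {"linear": [0,0,0.53],"rot": [0,0,0],"hand": -0.2},
  {"linear": [0,0,0.2],"rot": [0,0,0],"hand": -0.2},
  {"linear": [0,0,0],"rot": [0,0,0],"hand": -0.2},
])

```text
time_s: 28.55
ee_pos: [0.5433, 0.4124, 0.0127]
eef_rot: [1.0, 0.0, -0.0, 0.0]
wrist_force: [0.0, -0.6, 0.2]
grip_width: 0.0511
grasp_force: 0.0
```

Run:
```python
from h import *
o=r.get_obs();print(o["ee_pos"],o["joint_positions"].round(2))
t0=snapshot("side")[:,:,::-1][200:420,80:400]
w=snapshot("wrist")[:,:,::-1]
cv2.imwrite("pics/p3.png",np.hstack([cv2.resize(t0,(480,330)),cv2.resize(w,(320,330))]))
```

```text
[0.54325943 0.41235655 0.01270498] [0.65 0.68 1.63 0.   0.82 2.22]
```

View pics/p3.png

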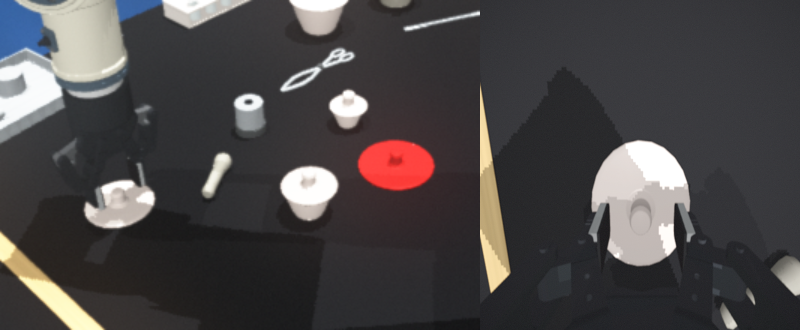

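Lids a and b sit level on their crucibles, and lid_c's knob is between the fingers. I grip it and carry it across.

jog_arm([
  {"linear": [0,0,0],"rot": [0,0,0],"hand": 0.2},
  {"linear": [0,0,0],"rot": [0,0,0],"hand": 0.5},
  {"linear": [0,0,0],"rot": [0,0,0],"hand": 1},
  {"linear": [0,0,0],"rot": [0,0,0],"hand": 1},
  {"linear": [0,0,0],"rot": [0,0,0],"hand": 1},
  {"linear": [0,0,0],"rot": [0,0,0],"hand": 1},
  {"linear": [0,0,0],"rot": [0,0,0],"hand": 1},
  {"linear": [0,0,0],"rot": [0,0,0],"hand": 1},
])

```text
time_s: 29.65
ee_pos: [0.5434, 0.4125, 0.0134]
eef_rot: [1.0, 0.0, 0.0, -0.0]
wrist_force: [-0.8, 0.0, 5.7]
grip_width: 0.0156
grasp_force: 39.0
```

jog_arm([
  {"linear": [0,0,-0.8],"rot": [0,0,0],"hand": 1},
  {"linear": [0,0,-0.8],"rot": [0,0,0],"hand": 1},
  {"linear": [0,0.5,-0.8],"rot": [0,0,0],"hand": 1},
  {"linear": [0,0.9,-0.8],"rot": [0,0,0],"hand": 1},
  {"linear": [0,0.9,-0.8],"rot": [0,0,0],"hand": 1},
  {"linear": [0,0.9,-0.8],"rot": [0,0,0],"hand": 1},
  {"linear": [0,0.9,-0.4],"rot": [0,0,0],"hand": 1},
  {"linear": [0,0.9,0],"rot": [0,0,0],"hand": 1},
])

```text
time_s: 30.65
ee_pos: [0.5436, 0.286, 0.1439]
eef_rot: [1.0, 0.0, 0.001, -0.0]
wrist_force: [0.1, 0.6, -1.8]
grip_width: 0.0158
grasp_force: 39.0
```

jog_arm([
  {"linear": [0,0.95,0],"rot": [0,0,0],"hand": 1},
  {"linear": [0,0.95,0],"rot": [0,0,0],"hand": 1},
  {"linear": [0,0.95,0],"rot": [0,0,0],"hand": 1},
  {"linear": [0,0.95,0],"rot": [0,0,0],"hand": 1},
  {"linear": [0,0.95,0],"rot": [0,0,0],"hand": 1},
  {"linear": [0,0.95,0],"rot": [0,0,0],"hand": 1},
  {"linear": [0,0.95,0],"rot": [0,0,0],"hand": 1},
  {"linear": [0,0.95,0],"rot": [0,0,0],"hand": 1},
])

```text
time_s: 31.65
ee_pos: [0.5431, 0.0957, 0.1425]
eef_rot: [1.0, 0.0, -0.0, 0.0]
wrist_force: [0.5, 0.4, -0.6]
grip_width: 0.0159
grasp_force: 39.0
```

jog_arm([
  {"linear": [0,0.95,0],"rot": [0,0,0],"hand": 1},
  {"linear": [0,0.95,0],"rot": [0,0,0],"hand": 1},
  {"linear": [0,0.95,0],"rot": [0,0,0],"hand": 1},
  {"linear": [0,0.95,0],"rot": [0,0,0],"hand": 1},
  {"linear": [0,0.95,0],"rot": [0,0,0],"hand": 1},
  {"linear": [0,0.95,0],"rot": [0,0,0],"hand": 1},
  {"linear": [0,0.95,0],"rot": [0,0,0],"hand": 1},
  {"linear": [0,0.95,0],"rot": [0,0,0],"hand": 1},
])

```text
time_s: 32.65
ee_pos: [0.5431, -0.0942, 0.1426]
eef_rot: [1.0, 0.0, -0.0, -0.0]
wrist_force: [0.5, -0.4, -1.4]
grip_width: 0.0157
grasp_force: 39.0
```

jog_arm([
  {"linear": [0,0.95,0],"rot": [0,0,0],"hand": 1},
  {"linear": [0,0.95,0],"rot": [0,0,0],"hand": 1},
  {"linear": [0,0.95,0],"rot": [0,0,0],"hand": 1},
  {"linear": [0,0.95,0],"rot": [0,0,0],"hand": 1},
  {"linear": [0,0.95,0],"rot": [0,0,0],"hand": 1},
  {"linear": [0,0.95,0],"rot": [0,0,0],"hand": 1},
  {"linear": [0,0.95,0],"rot": [0,0,0],"hand": 1},
  {"linear": [0,0.95,0],"rot": [0,0,0],"hand": 1},
])

```text
time_s: 33.65
ee_pos: [0.5436, -0.2843, 0.1427]
eef_rot: [1.0, 0.0, -0.0, -0.0]
wrist_force: [-0.5, -0.4, -1.4]
grip_width: 0.0157
grasp_force: 39.0
```

jog_arm([
  {"linear": [-0.03,0.95,0],"rot": [0,0,0],"hand": 1},
  {"linear": [-0.03,0.95,0],"rot": [0,0,0],"hand": 1},
  {"linear": [-0.03,0.95,0],"rot": [0,0,0],"hand": 1},
  {"linear": [-0.03,0.95,0],"rot": [0,0,0],"hand": 1},
  {"linear": [0,0.9,0],"rot": [0,0,0],"hand": 1},
  {"linear": [0,0.5,0],"rot": [0,0,0],"hand": 1},
  {"linear": [0,0.18,0],"rot": [0,0,0],"hand": 1},
  {"linear": [0,0,0],"rot": [0,0,0],"hand": 1},
])

```text
time_s: 34.65
ee_pos: [0.5408, -0.417, 0.1427]
eef_rot: [1.0, 0.0, -0.0, -0.0]
wrist_force: [-0.9, 1.1, -1.0]
grip_width: 0.0162
grasp_force: 39.1
```

jog_arm([
  {"linear": [0,0,0.6],"rot": [0,0,0],"hand": 1},
  {"linear": [0,0,0.6],"rot": [0,0,0],"hand": 1},
  {"linear": [0,0,0.6],"rot": [0,0,0],"hand": 1},
  {"linear": [0,0,0.6],"rot": [0,0,0],"hand": 1},
  {"linear": [0,0,0.3],"rot": [0,0,0],"hand": 1},
  {"linear": [0,0,0.1],"rot": [0,0,0],"hand": 1},
  {"linear": [0,0,0],"rot": [0,0,0],"hand": 1},
  {"linear": [0,0,0],"rot": [0,0,0],"hand": 1},
])

```text
time_s: 35.65
ee_pos: [0.5412, -0.4175, 0.0734]
eef_rot: [1.0, 0.0, 0.0, 0.0]
wrist_force: [-0.4, 0.3, -0.5]
grip_width: 0.0153
grasp_force: 39.1
```

Run:
```python
from h import *
o=r.get_obs();print(o["ee_pos"],o["joint_positions"].round(2))
t0=snapshot("side")[:,:,::-1][130:230,330:480]
w=snapshot("wrist")[:,:,::-1]
cv2.imwrite("pics/p4.png",np.hstack([cv2.resize(t0,(480,320)),cv2.resize(w,(320,320))]))
```

```text
[ 0.54118279 -0.41747767  0.07339489] [-0.66  0.61  1.61  0.    0.92  0.91]
```

View pics/p4.png

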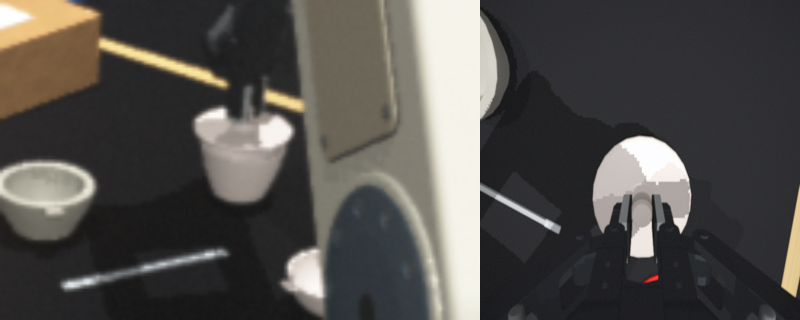

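Lid_c hovers over crucible_c about 3 mm short in y. I correct that and lower it.

jog_arm([
  {"linear": [-0.03,0.11,0],"rot": [0,0,0],"hand": 1},
  {"linear": [0,0,0.14],"rot": [0,0,0],"hand": 1},
  {"linear": [0,0,0.12],"rot": [0,0,0],"hand": 1},
  {"linear": [0,0,0.08],"rot": [0,0,0],"hand": 1},
  {"linear": [0,0,0.06],"rot": [0,0,0],"hand": 1},
  {"linear": [0,0,0],"rot": [0,0,0],"hand": 1},
  {"linear": [0,0,0],"rot": [0,0,0],"hand": 1},
  {"linear": [0,0,0],"rot": [0,0,0],"hand": 1},
])

```text
time_s: 36.75
ee_pos: [0.5402, -0.42, 0.0629]
eef_rot: [1.0, 0.0, 0.0, 0.0]
wrist_force: [0.3, -0.4, -1.4]
grip_width: 0.0154
grasp_force: 39.1
```

jog_arm([
  {"linear": [0,0,0.04],"rot": [0,0,0],"hand": 1},
  {"linear": [0,0,0.03],"rot": [0,0,0],"hand": 1},
  {"linear": [0,0,0],"rot": [0,0,0],"hand": 1},
  {"linear": [0,0,0],"rot": [0,0,0],"hand": 1},
  {"linear": [0,0,0],"rot": [0,0,0],"hand": 1},
  {"linear": [0,0,0],"rot": [0,0,0],"hand": 0.6},
  {"linear": [0,0,0],"rot": [0,0,0],"hand": 0.4},
  {"linear": [0,0,0],"rot": [0,0,0],"hand": 0},
])

```text
time_s: 37.75
ee_pos: [0.5399, -0.4198, 0.0607]
eef_rot: [1.0, 0.0, -0.0, -0.0]
wrist_force: [0.2, 0.4, -0.5]
grip_width: 0.0419
grasp_force: 0.0
```

jog_arm([
  {"linear": [0,0,0],"rot": [0,0,0],"hand": -0.2},
  {"linear": [0,0,-0.6],"rot": [0,0,0],"hand": -0.2},
  {"linear": [0,0,-1],"rot": [0,0,0],"hand": -0.2},
  {"linear": [0,0,-1],"rot": [0,0,0],"hand": -0.2},
  {"linear": [0,0,-1],"rot": [0,0,0],"hand": -0.2},
  {"linear": [-0.9,0.3,-1],"rot": [0,0,0],"hand": -0.2},
  {"linear": [-0.9,0.3,-1],"rot": [0,0,0],"hand": -0.2},
  {"linear": [-0.9,0.3,0],"rot": [0,0,0],"hand": -0.2},
])

```text
time_s: 38.75
ee_pos: [0.473, -0.4438, 0.2042]
eef_rot: [1.0, 0.001, 0.002, 0.002]
wrist_force: [0.1, -0.4, 0.4]
grip_width: 0.051
grasp_force: 0.0
```

jog_arm([
  {"linear": [-0.9,0.3,0],"rot": [0,0,0],"hand": -0.2},
  {"linear": [-0.9,0.3,0],"rot": [0,0,0],"hand": -0.2},
  {"linear": [-0.9,0.3,0],"rot": [0,0,0],"hand": -0.2},
  {"linear": [-0.9,0.3,0],"rot": [0,0,0],"hand": -0.2},
  {"linear": [-0.9,0.3,0],"rot": [0,0,0],"hand": -0.2},
  {"linear": [-0.9,0.3,0],"rot": [0,0,0],"hand": -0.2},
  {"linear": [0,0,0],"rot": [0,0,0],"hand": -0.2},
  {"linear": [0,0,0],"rot": [0,0,0],"hand": -0.2},
])

```text
time_s: 39.75
ee_pos: [0.3377, -0.4878, 0.2011]
eef_rot: [1.0, 0.0, 0.0, 0.0]
wrist_force: [-0.1, -0.7, -0.7]
grip_width: 0.0511
grasp_force: 0.0
```

Run:
```python
from h import *
I={n:snapshot(n)[:,:,::-1].copy() for n in("top","side")};C={n:get_calibration(n) for n in I}
for k,x,y,z,rad in(("a",.4428,.0906,.0305,.027),("b",.356,.2597,.0405,.035),("c",.5404,-.4203,.0505,.043),("d",.6684,-.0852,.0605,.051)):
  for n in I:
    b=blob(I[n],proj(C[n],[[x,y,z]])[0])
    if n=="side":
        w=b[:,0];b=b[b[:,1]<=max(b[w.argmin(),1],b[w.argmax(),1])]
    f,e=fit([(C[n],b)],rad,[x,y],z);print(k,n,((f-[x,y])*1e3).round(1),"mm",round(e,2))
cv2.imwrite("pics/f.png",np.hstack([cv2.resize(I[n],(400,300)) for n in I]))
cv2.imwrite("pics/f.png",np.vstack([I["top"][120:330,150:550],I["side"][150:370,200:600]]))
```

```text
a top [-0.3 -1.8] mm 0.27
a side [ 2.3 -4.3] mm 0.74
b top [-0.4 -1.7] mm 0.22
b side [ 0.6 -1.6] mm 0.3
c top [ 0.6 -1.5] mm 0.25
c side [ 2.4 -4.8] mm 0.38
d top [-0.5 -1.6] mm 0.23
d side [ 1.1 -3.2] mm 0.31
```

View pics/f.png

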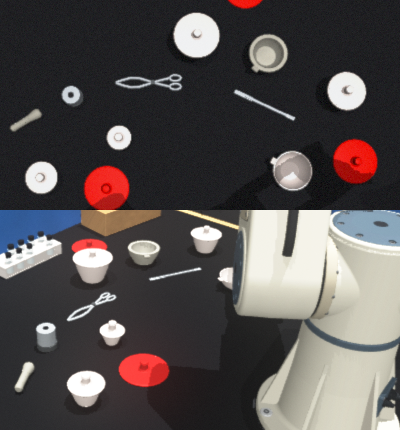

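All four lids sit level. By the top view they are within 2 mm of the crucible places measured at the start; the side-view fits, which the knobs disturb, show up to 5 mm. The dish and mortar look unmoved and the arm is clear, so I hand in.

```bash
python3 -c "
from bench import r
print(r.finish_job())"
```

```text
the job is handed in; nothing more can be done
None
```

I put all four lids back on their own crucibles and handed the job in at about 40 s. They sit level, within 2 mm of centre by the top camera (up to about 5 mm by the rougher side-view fit), but the hand-in returned no verdict.

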